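# Refit the pinion of a bench tin clamp and wind the jaw onto a paint tin

## Robot

A 6-joint arm with a two-finger parallel gripper is mounted at the origin on the work surface. World frame = base frame: x ahead of the robot, y to its left, z up, the work surface at z = 0. Lengths are in mm, angles in degrees, forces in N, time in s.
With the tool pointing down it reaches from about 300 to 850 mm from the base axis. Payload 4.2 kg.
Tool frame: the origin (TCP) lies on the centre line of the jaws, within the pads' length; the fingertips stand 14 mm ahead of it and the grasp point (between the pads) lies 5 mm behind it (env.finger_overhang is the z of the fingertips in the tool frame, in mm); z points along the fingers, y is the line along which they close (so a half turn about z gives the same grasp; the last joint's range is limited). The gripper opens to 91 mm and grips with 3 to 60 N. Pads are 32 mm wide; open, the fingers measure 118 mm over their backs; the gripper's body (76 mm by 178 mm) begins 60 mm behind the grasp point.
Start: joints at [-65.89, 18.312, 89.639, -0, 72.044, -1.146], TCP at [245.336, -520.05, 227.976] pointing down, gripper open.
Joint ranges: [-177.97, 177.97], [-48.28, 115.42], [12.27, 149.76], [-77.06, 257.06], [2.81, 150.46], [-146.56, 146.56]. Speed limits (degrees/s): [147.25, 147.25, 180, 180, 180, 180].

## Interface

Orientations are given as [roll, pitch, yaw] about the fixed x, y, z axes, in that order (R = Rz(yaw) Ry(pitch) Rx(roll)).
In Python, from workcell import sensors, viewer, env gives the robot as it stands. The module is installed in compiled form; this text tells all that it offers.
- The arm moves only by the tool step_arm, never from a script. Its argument "plan" is one flat list of numbers, 6 for each row, row after row: the shift along the tool's x, y, z in cm, then the turn, a rotation vector about the tool's x, y, z in rad. In form: [x, y, z, wx, wy, wz, x, y, z, wx, wy, wz, ...]. A call has 1 to 5 rows; each row shifts and turns the commanded pose from where the row before left it, along the tool's axes as they then stand; what a row does not reach is not made up. A row lasts 1/12 s, in which the tool goes at most 41.7 mm and 7.16 degrees, less where a joint would pass 70% of its speed; a pose out of reach is approached as far as the arm can. A call is refused whole if a number of a shift passes 4.17 or a number of a turn 0.125, either way. A call with a gripper value outside its range is refused whole. "hand" is the finger opening in cm, from 0 to 9.12, set as the call begins (left out, the last holds). The fingers move at their own pace and stop on an object; "newtons" is the grip in N (left out, the last holds). Time passes only in rows, so rows that do not move let the fingers close. It gives the time, the measured TCP pose, the force, the opening and the grip force at its end, in the units of the state.
- sensors.state(): the state, without advancing time (a new reading comes with each control period).
- viewer.grab_frame(name): name is "scene" or "top" or "wrist"; returns a dict with "img" (420x560x3 uint8, red, green, blue), "fx", "fy", "cx", "cy" (pixels), "position" and "attitude" of the camera in the world. Camera axes: x right, y down, z forward; pixel columns grow to the right and rows downward; lengths in mm; the calibration is good to about 2 mm. A picture is of the moment at which its call begins. There is no depth.
- env.job_done(): hands the job in; it is judged then, once.
Trained networks look in a picture, given as the dict that the camera call returned (one of the last four; its "shot" number tells which), for a name from the list of things; names that differ only in an ending like _2 or _b are one class to them, and where a whole thing is asked for, a point or a joint stands for the part that bears it (a point fixed in the world has none). Each returns a list of dicts, best first, with "score" (0 to 1); they miss things now and then, are a little off and sometimes report something else, mostly with a low value. They report only what shows in the picture. A call takes as long as a camera call.
- viewer.boxes_of(name, picture): "location" ([column, row] in pixels, amid what is visible of it).
- viewer.pinpoint(name, picture): "location" ([column, row] in pixels: a listed point, or the origin of a listed thing).
The state is a dict: "time_s": time; "qpos": joint angles; "qvel": joint speeds; "effort": joint torques, N m; "ee_pos": TCP position; "ee_rot": TCP orientation; "force": force on the tool from outside, world axes, zero at the start; "torque": the same for the moment, N m; "gripper_width": finger opening in mm; "gripper_force": force on a finger pad.
Only numpy, scipy, OpenCV 4.12 (cv2) and the standard library are available. Lean on these libraries where they do the work, as an engineer would, in place of code of your own. Each camera call takes 0.05 s, during which the arm holds its last target. There are 200 camera calls.

## Task

Put the toothed pinion (not the smooth roller that looks like it) back on the empty spindle of the tin clamp: turn it until its teeth drop between those of the rack, and push it fully home. Then wind the jaw with the pinion, without pushing the jaw by hand, until the paint tin is held upright between the jaw and the V stop, leave the pinion fully home, and let go. Leave everything else on the bench where it is.

Things in the scene. Friction and masses are not known exactly. Their poses are not given: they have to be found in the camera images.
- clamp: Fixed tin clamp on a grey base plate 12 mm thick. Origin on the bench top straight under the spindle's axis, z up; its y axis runs along the rack towards the tin, the rack lies on the spindle's +x side. Plate spans x -55..95, y -100..250 mm.
- spindle (a point): Top of the spindle, on its axis, 54 mm above the bench: a fixed steel post 14 mm across, its last 8 mm tapering to 6 mm. At its foot a seat 14 mm above the bench, on which the pinion's underside rests when home.
- vee (a point): Axis of a tin that stands fully in the V stop, on the plate's top (12 mm above the bench): clamp x 45, y 180 mm. The V stop is two upright grey blocks beyond it, to 67 mm above the bench.
- jaw (a joint): Sliding jaw with its rack. Value (m) = travel towards the tin (clamp +y), 0 to 0.05; slides stiffly (about 4 N), stays where left; reads about 0.042 against a tin fully in the V. Pinion in mesh and turned counter-clockwise (seen from above) moves it towards the tin, 25 mm per radian. The jaw plate at the rack's end is 70 mm wide, to 71 mm above the bench.
- rack (a point): On the rack's top (31 mm above the bench), at the middle of one tooth; moves with the jaw (clamp y = joint value). Eight steel teeth, pitch 15.7 mm (two more on the tin's side of this point, five on the other), 18 mm tall, pointing at the spindle. Pitch line 26 mm from the spindle's axis.
- jaw_face (a point): Middle of the jaw plate's flat face towards the tin, 45 mm above the bench; axes as the clamp's.
- pinion_mid (a point): The pinion, at its centre half-way up (29 mm above its underside), z up. Steel gear 18 mm thick, 58 mm across, ten teeth: one centred on its own x axis, then every 36 degrees. On top a black block grip 46 mm long (its x), 28 mm wide (its y), 18 to 58 mm above the underside. 0.3 kg. Starts on the bench, teeth down.
- pinion_bore (a point): Centre of the pinion's underside: mouth of its blind bore, 16.4 mm wide, 44 mm deep. It meshes when a gap between its teeth faces a rack tooth: yaw in the clamp's frame = (jaw value + 7.85 mm) / 25 mm in rad, plus any multiple of 36 degrees, with a few degrees of play. Lowered on the spindle out of mesh, it stops with its underside 31 mm above the bench.
- roller_mid (a point): The smooth roller, at its centre (29 mm above its underside): same size, grip and materials as the pinion but a plain rim without teeth. Leave alone.
- tin_mid (a point): Paint tin, 86 mm across, 100 mm tall, 0.5 kg, standing loose on the clamp plate a few mm short of the V stop; point at its centre (50 mm above its underside). The jaw pushes it the rest of the way into the V.
- small_tin: Small tin, 56 mm across, 60 mm tall. Leave alone.
- tape: Roll of tape lying flat, 90 mm across, 24 mm tall. Leave alone.
- brush: Paint brush lying on the bench. Leave alone.
- screwdriver: Screwdriver lying on the bench. Leave alone.
- jar: Amber glass jar, 64 mm across, 90 mm tall. Leave alone.
- scraper: Scraper with a wooden handle, lying flat, about 165 mm long. Leave alone.

How it is judged (in metres and radians):
On the way, in this order (a step that is already met when the one before it is completed fails the run):
1. the pinion is on the spindle, its teeth between those of the rack, fully home (horizontal distance between pinion_mid and spindle below 0.004 m and z of pinion_mid in the frame of clamp below 0.0455 m and angle between pinion_mid's own z axis and vertical below 0.08 rad), for 0.2 s.
2. the jaw has been wound onto the tin (y of tin_mid in the frame of jaw_face below 0.0455 m and y of tin_mid in the frame of clamp above 0.1775 m), for 0.2 s.
At the end, for the whole second after the job is handed in: The pinion is upright on the spindle (within 4 mm of its axis) and fully home (within 2.5 mm of its seat), in mesh with the rack; the tin stands upright, within 2.5 mm of fully in the V stop, with the jaw within 2.5 mm of touching it; the jaw at rest (all of step 1 and all of step 2 and angle between tin_mid's own z axis and vertical below 0.08 rad and velocity of joint jaw between -0.01 and 0.01 m/s).
It fails at once if the jaw or its rack was pushed by the fingers or the arm (contact force between any of the fingers, the arm and jaw above 3 N).
It fails at once if the tin was tipped (angle between tin_mid's own z axis and vertical above 0.3 rad).
It fails at once if a bystander was moved by more than 30 mm (distance of any of roller_mid, small_tin, tape, brush, screwdriver, jar, scraper from where it was at the start of the episode above 0.03 m).
It also fails if it takes over 61 s, if anything falls off the work surface, if the arm or the gripper's body presses on something with over 40 N, if the wrist force passes 120 N, or if a joint passes its speed limit or range.

## Working session

There is one attempt and no reset: what is moved stays moved. The work goes in short steps, Python scripts to look and compute and a tool call to move; the robot and the scene stay as the last step left them, time stands still between calls to the robot, and variables do not carry over. Pictures are saved under pics/ and viewed, at most 10 in all, crops included, and the job is handed in when it is done.

Besides the shell and the picture viewer there is one more tool, called after ">>>" by a JSON object that holds its "op" and its "data", one argument or row to a line. step_arm: Moves the arm, as the interface text tells. Its arguments: {"type":"object","properties":{"plan":{"type":"array","items":{"type":"number"}},"hand":{"type":"number"},"newtons":{"type":"number"}},"required":["plan"]}

```bash
mkdir -p pics; cat > h.py <<'E'
import numpy as np, cv2
from workcell import sensors, viewer, env
from scipy.spatial.transform import Rotation as R
def rot(a):
    a=np.array(a,float)
    return a if a.shape==(3,3) else (R.from_quat(a).as_matrix() if a.size==4 else R.from_euler('xyz',a,degrees=True).as_matrix())
def onz(f,px,z):
    d=rot(f['attitude'])@np.array([(px[0]-f['cx'])/f['fx'],(px[1]-f['cy'])/f['fy'],1])
    p=np.array(f['position']);return p+d*(z-p[2])/d[2]
def proj(f,P):
    c=rot(f['attitude']).T@(np.array(P)-np.array(f['position']));return c[:2]/c[2]*[f['fx'],f['fy']]+[f['cx'],f['cy']]
def save(f,n): cv2.imwrite('pics/'+n,f['img'][:,:,::-1])
E
python3 - <<'E'
from h import *
Z=dict(spindle=54,vee=12,rack=31,jaw_face=45,pinion_mid=29,pinion_bore=0,roller_mid=29,tin_mid=62,clamp=0)
for c in ['top','scene']:
    f=viewer.grab_frame(c); save(f,c+'0.png'); print(c,f['position'],f['attitude'],f['fx'])
    for n,z in Z.items():
        print(n,[(np.round(r['location']),round(r['score'],2),np.round(onz(f,r['location'],z)[:2])) for r in viewer.pinpoint(n,f)[:2]])
print(sensors.state())
E
```

```text
top [ 365.83586256  -42.47155718 1192.94773983] [-1.67386600e+02  1.65039327e-01 -9.34131567e+01] 519.9074991299267
spindle [(array([223., 273.]), 0.92, array([484.,  79.]))]
vee []
rack [(array([376., 163.]), 0.36, array([ 722., -283.]))]
jaw_face [(array([186., 244.]), 0.84, array([554., 161.]))]
pinion_mid [(array([362., 203.]), 0.9, array([ 628., -243.])), (array([153., 235.]), 0.64, array([582., 238.]))]
pinion_bore [(array([359., 209.]), 0.69, array([ 620., -239.]))]
roller_mid [(array([360., 282.]), 0.66, array([ 448., -221.]))]
tin_mid [(array([155., 238.]), 0.59, array([570., 226.]))]
clamp [(array([231., 274.]), 0.77, array([487.,  67.]))]
scene [1060.62665455  348.16095529  534.9180112 ] [-126.12654244    0.80393433  129.38641128] 384.9342477060504
spindle [(array([368., 217.]), 0.61, array([486.,  79.]))]
vee [(array([251., 307.]), 0.61, array([775.,  25.])), (array([419., 297.]), 0.58, array([578., 238.]))]
rack [(array([361., 229.]), 0.75, array([500.,  76.])), (array([212., 203.]), 0.44, array([ 629., -235.]))]
jaw_face [(array([391., 258.]), 0.8, array([554., 167.]))]
[... 291 characters left out ...]
4., 171.]))]
clamp []
{'time_s': 1.0, 'qpos': array([-6.58906938e+01,  1.83113528e+01,  8.96376769e+01,  6.15032892e-04,
        7.20438714e+01, -1.14633392e+00]), 'qvel': array([ 0.03382039, -0.00879225,  0.01636156, -0.00885551, -0.15222909,
       -0.02570039]), 'effort': array([ 8.59694210e-04, -4.12361205e+01, -2.32233220e+01,  7.29484018e-02,
        3.79326032e-02,  5.57810736e-06]), 'ee_pos': array([ 245.33876154, -520.06147751,  227.99039917]), 'ee_rot': array([ 1.79992891e+02, -4.42960821e-04,  2.52554506e+01]), 'force': array([ 0.57545108, -0.04020172, -0.19782252]), 'torque': array([-0.03456685, -0.0142059 ,  0.01270121]), 'gripper_force': 0.0, 'gripper_width': 90.82410773297622}
```

View pics/top0.png

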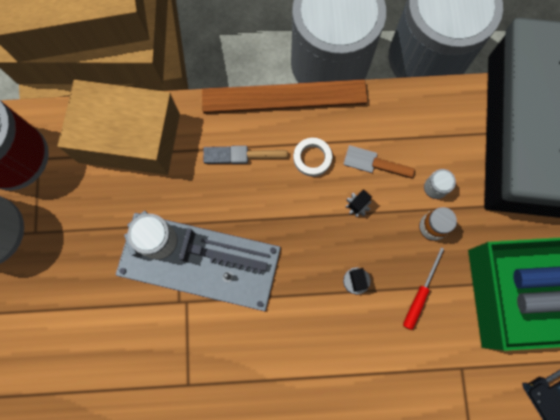

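```bash
python3 - <<'E'
from h import *
f=viewer.grab_frame('top')
C=[onz(f,p,12)[:2] for p in [(137,213),(279,247),(266,309),(118,276)]]
print(np.round(C)); 
for a,b in [(1,0),(2,3)]: print(np.degrees(np.arctan2(*(C[a]-C[b])[::-1])) )
L=np.array([[95,250],[95,-100],[-55,-100],[-55,250]],float)
C=np.array(C); A=cv2.estimateAffinePartial2D(L,C)[0]; print(A, np.degrees(np.arctan2(A[1,0],A[0,0])), np.hypot(A[1,0],A[0,0]))
g=viewer.grab_frame('wrist'); print(g['position'],g['attitude'],g['fx'])
i=cv2.resize(f['img'][160:330,100:400],None,fx=2.6,fy=2.6,interpolation=cv2.INTER_CUBIC); cv2.imwrite('pics/c1.png',i[:,:,::-1])
E
```

```text
[[640. 278.]
 [540. -47.]
 [403.  -9.]
 [496. 321.]]
-107.00479843280421
-105.75564539035855
[[ 9.28256749e-01  2.83881487e-01  4.80501975e+02]
 [-2.83881487e-01  9.28256749e-01  7.32222421e+01]] -17.00479335840128 0.9706952613177185
[ 321.42262164 -483.71231566  384.75363843] [ 1.62682979e+02 -4.07849667e-02 -6.47321275e+01] 346.6281320778114
```

View pics/c1.png

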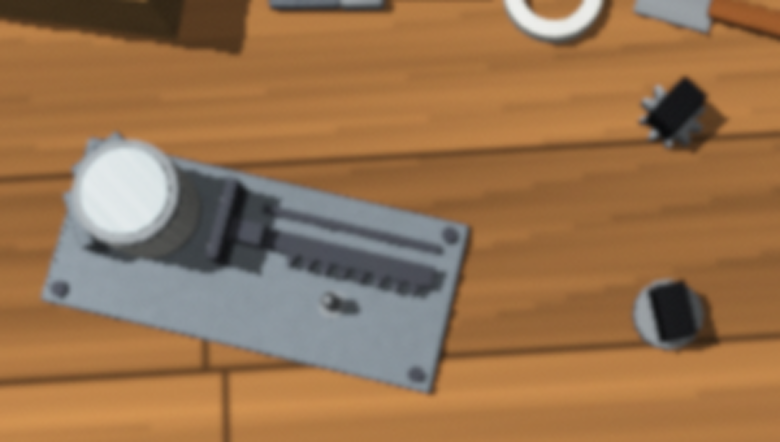

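>>> {"op": "step_arm", "data": {
  "plan": [3.13, -0.61, 0, 0, 0, 0, 3.13, -0.61, 0, 0, 0, 0, 3.13, -0.61, 0, 0, 0, 0, 3.13, -0.61, 0, 0, 0, 0, 3.13, -0.61, 0, 0, 0, 0]
}}

```text
time_s: 1.52
ee_pos: [374.9, -424.8, 228.1]
ee_rot: [180.0, -0.0, 25.2]
force: [1.1, -0.8, 0.1]
gripper_width: 91.4
gripper_force: 0.0
```

>>> {"op": "step_arm", "data": {
  "plan": [3.13, -0.61, 0, 0, 0, 0, 3.13, -0.61, 0, 0, 0, 0, 3.13, -0.61, 0, 0, 0, 0, 3.13, -0.61, 0, 0, 0, 0, 3.13, -0.61, 0, 0, 0, 0]
}}

```text
time_s: 1.93
ee_pos: [503.6, -330.2, 228.1]
ee_rot: [180.0, -0.0, 25.3]
force: [0.9, -0.6, -0.3]
gripper_width: 91.0
gripper_force: 0.0
```

>>> {"op": "step_arm", "data": {
  "plan": [3.13, -0.61, 0, 0, 0, 0, 3.13, -0.61, 0, 0, 0, 0, 3.13, -0.61, 0, 0, 0, 0, 3.13, -0.61, 0, 0, 0, 0, 3.13, -0.61, 0, 0, 0, 0]
}}

```text
time_s: 2.35
ee_pos: [632.1, -235.9, 227.9]
ee_rot: [180.0, 0.0, 25.3]
force: [0.4, -0.0, 0.0]
gripper_width: 91.5
gripper_force: 0.0
```

>>> {"op": "step_arm", "data": {
  "plan": [0, 0, 0, 0, 0, 0.12, 0, 0, 0, 0, 0, 0.12, 0, 0, 0, 0, 0, 0.12, 0, 0, 0, 0, 0, 0.12, 0, 0, 0, 0, 0, 0.12]
}}

```text
time_s: 2.77
ee_pos: [631.0, -236.8, 227.8]
ee_rot: [180.0, 0.0, -9.4]
force: [0.7, -0.3, 1.0]
gripper_width: 91.2
gripper_force: 0.0
```

>>> {"op": "step_arm", "data": {
  "plan": [0, 0, 0, 0, 0, 0.12, 0, 0, 0, 0, 0, 0.12, 0, 0, 0, 0, 0, 0.12, 0, 0, 0, 0, 0, 0.12, 0, 0, 0, 0, 0, 0.12]
}}

```text
time_s: 3.18
ee_pos: [630.9, -236.9, 227.9]
ee_rot: [180.0, 0.0, -43.8]
force: [-0.1, 0.2, -0.1]
gripper_width: 91.1
gripper_force: 0.0
```

```bash
python3 - <<'E'
from h import *
f=viewer.grab_frame('wrist'); save(f,'w1.png'); s=sensors.state(); print(s['ee_pos'],s['ee_rot'],s['qpos'])
for n,z in dict(pinion_mid=29,pinion_bore=0,roller_mid=29).items():
    print(n,[(np.round(r['location']),round(r['score'],2),np.round(onz(f,r['location'],z)[:2])) for r in viewer.pinpoint(n,f)[:2]])
hsv=cv2.cvtColor(f['img'],cv2.COLOR_RGB2HSV); 
p=proj(f,[*s['ee_pos'][:2],58]);print(p)
E
```

```text
[ 630.88850635 -237.00057985  227.85831255] [ 1.79991214e+02  4.54301080e-03 -4.40501728e+01] [-2.15639644e+01  2.74243116e+01  7.52491157e+01 -6.53934535e-03
  7.73341307e+01  1.12487642e+02]
pinion_mid [(array([277., 187.]), 0.91, array([ 632., -237.]))]
pinion_bore [(array([278., 182.]), 0.7, array([ 632., -237.])), (array([ 47., 246.]), 0.67, array([767.,  16.]))]
roller_mid [(array([373., 307.]), 0.55, array([ 451., -218.]))]
[278.05161769 195.29910864]
```

View pics/w1.png

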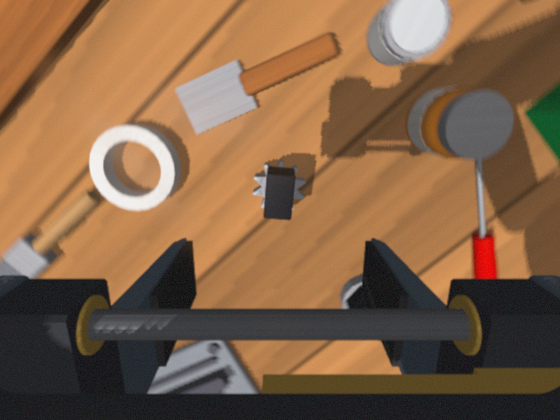

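```bash
cat >> h.py <<'E'
from scipy.optimize import minimize
def fitgrip(f,x0,z0=0,thr=45):
    px=proj(f,[x0[0],x0[1],z0+40]).astype(int); g=f['img'].max(2); m=(g<thr).astype(np.uint8)
    n,l=cv2.connectedComponents(m); m=(l==l[px[1],px[0]])
    B=np.array([[a,b,c] for a in(-23,23) for b in(-14,14) for c in(18,58)],float)
    def cost(v):
        c,s=np.cos(v[2]),np.sin(v[2]); P=B@np.array([[c,s,0],[-s,c,0],[0,0,1]])+[v[0],v[1],z0]
        h=cv2.convexHull(np.array([proj(f,p) for p in P],np.float32))
        q=np.zeros(m.shape,np.uint8); cv2.fillConvexPoly(q,np.round(h*16).astype(np.int32),1,cv2.LINE_8,4); q=q>0
        return 1-(q&m).sum()/(q|m).sum()
    best=min((minimize(cost,[x0[0],x0[1],x0[2]+d],method='Nelder-Mead',options=dict(initial_simplex=[[x0[0]+a,x0[1]+b,x0[2]+d+c] for a,b,c in((0,0,0),(6,0,.0),(0,6,.1),(3,3,.2))])) for d in(-.2,0,.2)),key=lambda r:r.fun)
    return best.x[:2],np.degrees(best.x[2]),best.fun,m.sum()
E
python3 - <<'E'
from h import *
f=viewer.grab_frame('wrist')
for t in(35,45,55): print(fitgrip(f,[632,-237,np.radians(-44)],0,t))
E
```

```text
(array([ 632.62437038, -190.27745681]), np.float64(65.91493332878696), np.float64(0.9912553825770123), np.int64(211330))
(array([ 883.27111655, -177.68488414]), np.float64(-35.13589150378887), np.float64(0.9808082606373509), np.int64(196595))
(array([ 629.93157226, -237.01891032]), np.float64(-52.45096694855901), np.float64(0.4625550660792952), np.int64(854))
```

```bash
python3 - <<'E'
from h import *
f=viewer.grab_frame('wrist')
print(f['img'][160:224:8,255:307:5].max(2))
for t in(60,65,70,75,80): print(t,fitgrip(f,[632,-237,np.radians(-44)],0,t))
E
```

```text
[[201 196 192 172 130  96 120 121 124 123 123]
 [193 192 190  54  52  51  62  62 100 120 121]
 [145 107 123  62  64  60  59  51  79 110 120]
 [198 174 146  58  56  58  51  52  92  99  78]
 [199 169 103  60  54  54  49  46 100  74 105]
 [210 211  79  54  51  51  49  43 104 137 184]
 [215 210  49  55  53  49  46  48 182 184 176]
 [196 198  53  52  53  49  51  53 174 171 174]]
60 (array([ 630.42646624, -237.92904758]), np.float64(-43.53679884086921), np.float64(0.22964376590330793), np.int64(1212))
65 (array([ 630.52668744, -237.76996354]), np.float64(-44.00608793706155), np.float64(0.13520408163265307), np.int64(1357))
70 (array([ 629.77601395, -236.97614946]), np.float64(-51.68687068752134), np.float64(0.12712397734424163), np.int64(1387))
75 (array([ 629.77601395, -236.97614946]), np.float64(-51.68687068752134), np.float64(0.12208936438011331), np.int64(1395))
80 (array([ 629.13396818, -237.12483062]), np.float64(-50.01135654377413), np.float64(0.10754716981132073), np.int64(1420))
```

>>> {"op": "step_arm", "data": {
  "plan": [-0.09, 0.08, 3.2, 0, 0, 0.087, 0, 0, 3.2, 0, 0, 0, 0, 0, 3.2, 0, 0, 0, 0, 0, 3.2, 0, 0, 0, 0, 0, 3.2, 0, 0, 0]
}}

```text
time_s: 3.9
ee_pos: [629.7, -236.9, 66.8]
ee_rot: [-180.0, -0.0, -48.4]
force: [0.2, -0.7, 0.6]
gripper_width: 91.2
gripper_force: 0.0
```

>>> {"op": "step_arm", "data": {
  "plan": [0, 0, 1.0, 0, 0, 0, 0, 0, 1.0, 0, 0, 0, 0, 0, 0.7, 0, 0, 0, 0, 0, 0.4, 0, 0, 0, 0, 0, 0, 0, 0, 0]
}}

```text
time_s: 4.32
ee_pos: [630.3, -237.2, 37.6]
ee_rot: [-180.0, -0.1, -48.5]
force: [-0.7, 0.2, 0.3]
gripper_width: 91.5
gripper_force: 0.0
```

>>> {"op": "step_arm", "data": {
  "plan": [0, 0, 0, 0, 0, 0, 0, 0, 0, 0, 0, 0, 0, 0, 0, 0, 0, 0, 0, 0, 0, 0, 0, 0, 0, 0, 0, 0, 0, 0],
  "hand": 0,
  "newtons": 40
}}

```text
time_s: 4.73
ee_pos: [629.9, -237.0, 37.5]
ee_rot: [-180.0, -0.0, -48.5]
force: [-0.1, -0.4, -0.1]
gripper_width: 60.8
gripper_force: 0.0
```

>>> {"op": "step_arm", "data": {
  "plan": [0, 0, 0, 0, 0, 0, 0, 0, 0, 0, 0, 0, 0, 0, 0, 0, 0, 0, 0, 0, 0, 0, 0, 0, 0, 0, 0, 0, 0, 0]
}}

```text
time_s: 5.15
ee_pos: [629.8, -236.9, 36.9]
ee_rot: [-180.0, -0.0, -48.5]
force: [-0.1, -0.5, -1.5]
gripper_width: 27.6
gripper_force: 39.9
```

>>> {"op": "step_arm", "data": {
  "plan": [0, 0, -3.2, 0, 0, -0.11, 0, 0, -3.2, 0, 0, -0.112, 0, 0, -3.2, 0, 0, -0.112, 0, 0, -3.2, 0, 0, -0.112, 0, 0, -3.2, 0, 0, -0.112]
}}

```text
time_s: 5.57
ee_pos: [628.9, -236.6, 197.3]
ee_rot: [-180.0, 0.1, -16.2]
force: [-0.1, -0.8, -2.9]
gripper_width: 28.2
gripper_force: 40.0
```

>>> {"op": "step_arm", "data": {
  "plan": [-2.88, -2.6, 0, 0, 0, 0, -2.88, -2.6, 0, 0, 0, 0, -2.88, -2.6, 0, 0, 0, 0, -2.88, -2.6, 0, 0, 0, 0, -2.88, -2.6, 0, 0, 0, 0]
}}

```text
time_s: 5.98
ee_pos: [526.6, -70.0, 196.0]
ee_rot: [180.0, 0.1, -16.6]
force: [0.6, 0.3, -3.3]
gripper_width: 28.0
gripper_force: 40.0
```

>>> {"op": "step_arm", "data": {
  "plan": [-2.88, -2.6, 0, 0, 0, 0, -2.88, -2.6, 0, 0, 0, 0, -2.88, -2.6, 0, 0, 0, 0, -2.88, -2.6, 0, 0, 0, 0, -2.88, -2.6, 0, 0, 0, 0]
}}

```text
time_s: 6.4
ee_pos: [425.5, 95.3, 196.3]
ee_rot: [180.0, 0.1, -16.5]
force: [0.6, 0.2, -4.2]
gripper_width: 28.0
gripper_force: 40.0
```

>>> {"op": "step_arm", "data": {
  "plan": [0, 0, 0, 0, 0, 0, 0, 0, 0, 0, 0, 0]
}}

```text
time_s: 6.57
ee_pos: [426.0, 95.4, 196.5]
ee_rot: [180.0, 0.1, -16.3]
force: [1.3, -1.2, -4.4]
gripper_width: 27.9
gripper_force: 40.0
```

```bash
python3 - <<'E'
from h import *
f=viewer.grab_frame('wrist'); save(f,'w2.png'); s=sensors.state(); print(s['ee_pos'],s['ee_rot'],s['qpos'],s['gripper_width'])
ps=s['ee_pos'][2]-37
for n,z in dict(spindle=54,rack=31,jaw_face=45,clamp=0,vee=12,tin_mid=62,pinion_mid=ps+29,pinion_bore=ps).items():
    print(n,[(np.round(r['location']),round(r['score'],2),np.round(onz(f,r['location'],z)[:2],1)) for r in viewer.pinpoint(n,f)[:2]])
i=cv2.resize(f['img'][0:300,:],(784,420),interpolation=cv2.INTER_CUBIC); cv2.imwrite('pics/w2c.png',i[:,:,::-1])
E
```

```text
[427.03309449  94.52101754 196.67186758] [ 1.79958082e+02 -1.91294247e-04 -1.63884390e+01] [ 1.10015842e+01  7.33575851e+00  1.09212609e+02 -4.16976712e-02
  6.34707527e+01  1.17408654e+02] 27.88769827356626
spindle [(array([287., 136.]), 0.76, array([480.4,  71.5]))]
rack [(array([274., 105.]), 0.86, array([507.1,  75.2]))]
jaw_face [(array([160.,  78.]), 0.73, array([554.4, 160.1]))]
clamp [(array([285., 132.]), 0.8, array([479.4,  73.1]))]
vee []
tin_mid []
pinion_mid []
pinion_bore []
```

View pics/w2c.png

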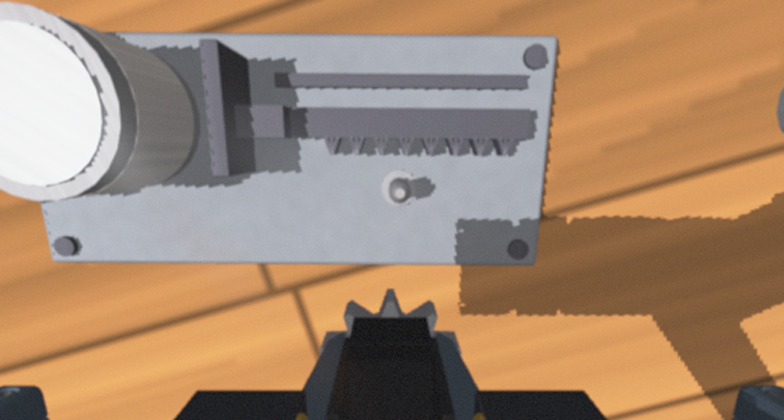

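```bash
python3 - <<'E'
from h import *
f=viewer.grab_frame('wrist')
i=cv2.resize(f['img'][65:155,190:390],(800,360),interpolation=cv2.INTER_CUBIC); cv2.imwrite('pics/w3c.png',i[:,:,::-1])
a=np.radians(-16.8);X=np.array([np.cos(a),np.sin(a)]);Y=np.array([-X[1],X[0]])
S=onz(f,(285.7,134),54)[:2]; print(S)
for p in [(272,107),(274,105)]:
    d=onz(f,p,31)[:2]-S; print(d@X,d@Y)
for p,z in [((160,78),45)]:
    d=onz(f,p,z)[:2]-S; print('face',d@X,d@Y)
E
```

```text
[483.78446365  70.24852228]
21.640391678930424 11.937048378240519
23.347967035429818 10.156476683080461
face 44.46149411593508 104.80149605598699
```

View pics/w3c.png

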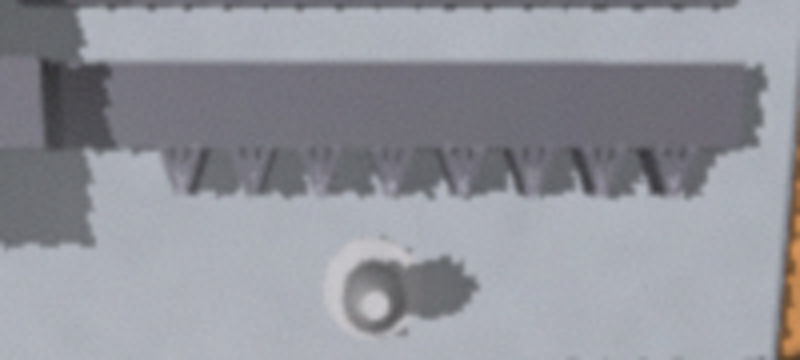

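```bash
python3 - <<'E'
from h import *
f=viewer.grab_frame('wrist'); s=sensors.state(); print(s['ee_pos'],s['ee_rot'])
a=np.radians(-16.8);X=np.array([np.cos(a),np.sin(a)]);Y=np.array([-X[1],X[0]])
S=onz(f,(284,140.5),54)[:2]; print('S',S, 'seat',onz(f,(190+368/4,65+288/4),14))
T=[]
for c in (183,250,320,391,462,531,603,675):
    p=onz(f,(190+c/4,65+165/4),31)[:2]; T.append(p); d=p-S; print(d@X,d@Y)
T=np.array(T); v=np.polyfit(range(8),T,1)[0]; print('rack dir',np.degrees(np.arctan2(-v[1],-v[0]))-90,np.linalg.norm(v))
t=viewer.grab_frame('top'); print('top',onz(t,(227,276.5),54), proj(t,[*S,54]))
# refine spindle in top image
i=t['img'][262:290,210:245].max(2); print(i[::2,::2])
E
```

```text
[427.67102312  93.80641798 196.84557784] [ 1.79990986e+02  5.96679075e-03 -1.65633523e+01]
S [478.94374667  73.28581866] seat [478.72972848  74.68305247  14.        ]
27.561889448560265 42.8073098898139
27.622204193905493 27.904673571136176
27.68522376024903 12.333726984155561
27.74914794996297 -3.4607349806607277
27.81307651478262 -19.256277951601522
27.875208467363645 -34.60791191415577
27.940046215568003 -50.628096956478956
28.004888464367813 -66.64939401107988
rack dir -16.568110728322253 15.660619208671982
top [476.12263504  70.65584774  54.        ] [225.74806758 275.27674512]
[[ 97  55  25  21  51  61  78  95  81  69  84  89  87  89  93  95  95  95]
 [105  58  34  15  40  83  88 100  69  76  87  84  65  77  87  83  83  94]
 [116  63  40  15  53 135 143 137 108  99  92  80  75  85  89  66  71  93]
 [124  67  46  17  37 128 166 166 162 155 145 142 137 120  95  73  86 107]
 [129  74  53  21  24 111 167 169 168 168 169 169 166 164 152 141 140 127]
 [134  85  57  30  18  87 161 158 137 149 171 171 168 168 169 167 165 160]
 [137  96  56  40  15  56 134 145 141  91 122 153 153 158 167 167 165 164]
 [139 105  56  47  17  22  57  86 100  56  69  94  92 110 156 166 165 165]
 [139 116  59  54  21  14  20  25  29  40  67  81  80  86 135 164 160 163]
 [138 124  63  53  31  13  19  23  27  54  65  74  79  99 142 140 102 107]
 [138 130  72  52  38  14  15  22  30  56  50  49  60  86 103  66  40  41]
 [136 134  85  49  49  19  16  21  23  30  35  40  44  43  37  27  26  25]
 [129 138  97  47  53  27  16  21  25  30  27  25  27  27  26  26  25  24]
 [126 138 106  49  51  36  15  20  44 100  92  67  46  29  24  26  25  24]]
```

```bash
python3 - <<'E'
from h import *
f=viewer.grab_frame('wrist'); s=sensors.state(); p=s['ee_pos'];y=np.radians(s['ee_rot'][2]);X=np.array([np.cos(y),np.sin(y)]);Yt=np.array([X[1],-X[0]])
i=f['img'].astype(int)
print(i[196:222:2,262:298:2].max(2))
for px in [(279.3,207),(250,218),(308,218)]:
  d=onz(f,px,p[2]-37+18)[:2]-p[:2]; print(d@X,d@Yt)
E
```

```text
[[208 215 221 224 226 228 228 227 228 228 228 229 229 228 228 229 228 227]
 [226 227 226 227 227 228 229 229 228 228 229 229 228 226 227 227 227 227]
 [228 228 227 228 228 229 228 228 228 228 227 227 228 227 225 227 226 225]
 [228 229 228 229 230 228 228 226 227 228 227 224 226 226 226 226 226 227]
 [230 226 227 228 228 228 228 228 227 228 229 227 226 226 226 225 226 227]
 [228 227 227 227 227 227 228 191 144 161 226 227 226 226 225 229 228 227]
 [227 228 226 226 228 226 225 119  84  89 214 227 228 228 228 228 226 227]
 [227 227 227 227 227 229 214  90  82  84 165 228 227 228 228 230 230 229]
 [227 226 227 228 228 228 150  77  85  81 106 224 229 229 231 232 232 233]
 [227 229 229 228 227 224 110  81  87  85  75 189 233 233 234 235 234 235]
 [227 229 228 228 231 198  75  99 110 107  80 142 236 235 235 235 234 234]
 [230 230 232 231 233 149  81 103 109 114  91 104 233 235 234 233 234 235]
 [220 234 233 234 229  87  89 111 111 115 103  76 186 234 231 233 224 176]]
32.48964517744591 0.6606001610536837
26.373684117434724 -14.970828625089666
26.367688098137908 15.98278629941198
```

```bash
python3 - <<'E'
from h import *
f=viewer.grab_frame('wrist'); s=sensors.state(); p=s['ee_pos'];y=np.radians(s['ee_rot'][2]);X=np.array([np.cos(y),np.sin(y)]);Yt=np.array([X[1],-X[0]])
for px,z in [((279,214.5),18),((279,205.5),0)]:
  d=onz(f,px,p[2]-37+z)[:2]-p[:2]; print(d@X,d@Yt)
d=np.array([478.8,74.])-p[:2]; print(p,'to go',d@X,d@Yt)
E
```

```text
28.335805174780507 0.49597954313549514
28.105392829774374 0.5349716436272998
[427.5422457   94.07778482 196.90670052] to go 54.85164883335499 4.665987494504935
```

>>> {"op": "step_arm", "data": {
  "plan": [1.39, 0.105, 1.5, 0, 0, 0, 1.39, 0.105, 1.5, 0, 0, 0, 1.39, 0.105, 1.5, 0, 0, 0, 1.39, 0.105, 1.5, 0, 0, 0, 0, 0, 1.0, 0, 0, -0.079]
}}

```text
time_s: 7.68
ee_pos: [482.0, 73.7, 125.8]
ee_rot: [180.0, -0.1, -12.0]
force: [-0.1, 0.3, -3.7]
gripper_width: 27.9
gripper_force: 40.0
```

>>> {"op": "step_arm", "data": {
  "plan": [0, 0, 1.0, 0, 0, -0.079, 0, 0, 1.0, 0, 0, 0, 0, 0, 0, 0, 0, 0, 0, 0, 0, 0, 0, 0, 0, 0, 0, 0, 0, 0]
}}

```text
time_s: 8.1
ee_pos: [480.1, 74.5, 107.5]
ee_rot: [-180.0, -0.1, -7.5]
force: [0.6, -0.8, -3.7]
gripper_width: 27.9
gripper_force: 40.0
```

```bash
python3 - <<'E'
from h import *
f=viewer.grab_frame('scene'); s=sensors.state(); print(s['ee_pos'],s['ee_rot'],s['force'])
q=proj(f,[478.8,74,60]).astype(int); print(q)
x,y=max(q[0]-70,0),max(q[1]-60,0)
i=cv2.resize(f['img'][y:y+100,x:x+140],(784,560),interpolation=cv2.INTER_CUBIC); cv2.imwrite('pics/s4.png',i[:,:,::-1])
E
```

```text
[480.2607728   74.49097056 107.72779445] [-1.79980009e+02 -9.95407374e-02 -7.46295586e+00] [ 0.16879007  0.07725841 -4.74615248]
[367 212]
```

View pics/s4.png

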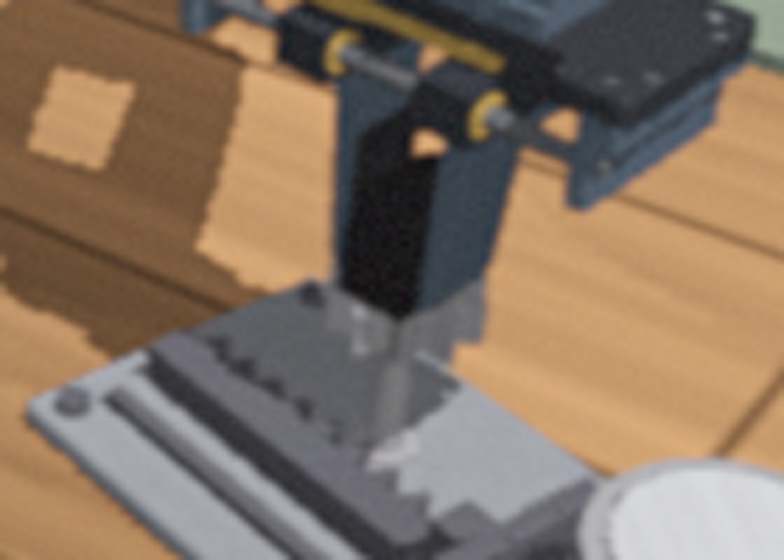

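```bash
python3 - <<'E'
from h import *
f=viewer.grab_frame('scene'); q=np.array([367-70,212-60])
for z in(14,34,50,54): print('spin',z,(proj(f,[478.8,74,z])-q)*5.6)
t=np.radians(-7.46);X=np.array([np.cos(t),np.sin(t)]);Y=np.array([X[1],-X[0]]);c=np.array([480.26,74.49])-.8*X+.5*Y; print(c)
P=np.array([(proj(f,[c[0]+29*np.cos(a),c[1]+29*np.sin(a),z])-q)*5.6 for a in np.arange(0,6.28,.05) for z in(70,88)]); print(P.min(0),P.max(0))
i=cv2.resize(f['img'][152:252,297:437],(784,560),interpolation=cv2.INTER_CUBIC).max(2)
for r in (310,330,375,395,415): print(r,list(i[r,310:510:8]))
E
```

```text
spin 14 [381.95639841 435.63855619]
spin 34 [387.6759562  394.00726436]
spin 50 [392.37478723 359.80559817]
spin 54 [393.56711731 351.12691297]
[479.4018544   74.09809933]
[316.37450413 230.03265218] [486.88831781 366.28091117]
310 [np.uint8(96), np.uint8(92), np.uint8(102), np.uint8(113), np.uint8(113), np.uint8(124), np.uint8(144), np.uint8(113), np.uint8(80), np.uint8(56), np.uint8(35), np.uint8(20), np.uint8(32), np.uint8(53), np.uint8(82), np.uint8(93), np.uint8(101), np.uint8(107), np.uint8(111), np.uint8(116), np.uint8(113), np.uint8(112), np.uint8(149), np.uint8(195), np.uint8(200)]
330 [np.uint8(98), np.uint8(99), np.uint8(103), np.uint8(106), np.uint8(108), np.uint8(113), np.uint8(123), np.uint8(114), np.uint8(111), np.uint8(114), np.uint8(98), np.uint8(93), np.uint8(104), np.uint8(105), np.uint8(108), np.uint8(109), np.uint8(104), np.uint8(103), np.uint8(108), np.uint8(116), np.uint8(114), np.uint8(115), np.uint8(174), np.uint8(195), np.uint8(198)]
375 [np.uint8(97), np.uint8(100), np.uint8(100), np.uint8(100), np.uint8(100), np.uint8(101), np.uint8(101), np.uint8(100), np
[... 296 characters left out ...]
, np.uint8(99), np.uint8(101), np.uint8(101), np.uint8(101), np.uint8(97), np.uint8(95), np.uint8(108), np.uint8(121), np.uint8(119), np.uint8(110), np.uint8(102), np.uint8(100), np.uint8(99), np.uint8(98), np.uint8(107), np.uint8(145), np.uint8(173), np.uint8(175), np.uint8(170), np.uint8(187), np.uint8(202), np.uint8(206)]
415 [np.uint8(84), np.uint8(100), np.uint8(97), np.uint8(99), np.uint8(98), np.uint8(102), np.uint8(102), np.uint8(97), np.uint8(101), np.uint8(113), np.uint8(118), np.uint8(116), np.uint8(101), np.uint8(95), np.uint8(112), np.uint8(157), np.uint8(176), np.uint8(175), np.uint8(174), np.uint8(173), np.uint8(175), np.uint8(175), np.uint8(173), np.uint8(175), np.uint8(175)]
```

>>> {"op": "step_arm", "data": {
  "plan": [0, 0, 0.5, 0, 0, 0, 0, 0, 0.5, 0, 0, 0, 0, 0, 0.5, 0, 0, 0, 0, 0, 0.3, 0, 0, 0, 0, 0, 0.2, 0, 0, 0]
}}

```text
time_s: 8.62
ee_pos: [479.2, 74.3, 86.2]
ee_rot: [180.0, 0.1, -7.5]
force: [-0.1, 0.2, -3.0]
gripper_width: 28.1
gripper_force: 40.0
```

>>> {"op": "step_arm", "data": {
  "plan": [0, 0, 0.2, 0, 0, 0, 0, 0, 0.2, 0, 0, 0, 0, 0, 0.2, 0, 0, 0, 0, 0, 0, 0, 0, 0]
}}

```text
time_s: 8.95
ee_pos: [479.4, 74.3, 80.6]
ee_rot: [180.0, 0.0, -7.5]
force: [0.3, 0.4, -3.9]
gripper_width: 27.5
gripper_force: 40.0
```

>>> {"op": "step_arm", "data": {
  "plan": [0, 0, 0.3, 0, 0, 0, 0, 0, 0.3, 0, 0, 0, 0, 0, 0.3, 0, 0, 0, 0, 0, 0.2, 0, 0, 0, 0, 0, 0, 0, 0, 0]
}}

```text
time_s: 9.37
ee_pos: [479.2, 74.3, 69.4]
ee_rot: [180.0, 0.1, -7.5]
force: [0.3, 0.4, -3.4]
gripper_width: 27.8
gripper_force: 40.0
```

>>> {"op": "step_arm", "data": {
  "plan": [0, 0, 0.2, 0, 0, 0, 0, 0, 0.2, 0, 0, 0, 0, 0, 0, 0, 0, 0]
}}

```text
time_s: 9.62
ee_pos: [479.4, 74.3, 65.6]
ee_rot: [180.0, 0.0, -7.5]
force: [-0.6, 0.0, -2.8]
gripper_width: 28.0
gripper_force: 40.0
```

>>> {"op": "step_arm", "data": {
  "plan": [0, 0, 0.3, 0, 0, 0, 0, 0, 0.3, 0, 0, 0, 0, 0, 0.3, 0, 0, 0, 0, 0, 0.2, 0, 0, 0, 0, 0, 0, 0, 0, 0]
}}

```text
time_s: 10.03
ee_pos: [479.2, 74.3, 54.4]
ee_rot: [180.0, 0.1, -7.5]
force: [-0.2, -0.0, -3.6]
gripper_width: 27.6
gripper_force: 40.0
```

>>> {"op": "step_arm", "data": {
  "plan": [0, 0, 0.2, 0, 0, 0, 0, 0, 0.2, 0, 0, 0, 0, 0, 0, 0, 0, 0]
}}

```text
time_s: 10.28
ee_pos: [479.8, 74.4, 50.9]
ee_rot: [180.0, -0.0, -7.5]
force: [-0.0, 0.0, -3.4]
gripper_width: 28.0
gripper_force: 40.0
```

>>> {"op": "step_arm", "data": {
  "plan": [0, 0, 0.1, 0, 0, 0, 0, 0, 0.05, 0, 0, 0, 0, 0, 0, 0, 0, 0, 0, 0, 0, 0, 0, 0]
}}

```text
time_s: 10.62
ee_pos: [479.8, 74.4, 50.8]
ee_rot: [-180.0, -0.1, -7.5]
force: [-2.6, 0.1, 8.8]
gripper_width: 27.8
gripper_force: 40.0
```

>>> {"op": "step_arm", "data": {
  "plan": [0, 0, -0.05, 0, 0, -0.05, 0, 0, 0, 0, 0, -0.06, 0, 0, 0, 0, 0, -0.06, 0, 0, 0, 0, 0, -0.06, 0, 0, 0, 0, 0, -0.06]
}}

```text
time_s: 11.03
ee_pos: [479.1, 73.7, 50.8]
ee_rot: [179.9, 0.1, 9.3]
force: [-3.2, -2.6, 6.3]
gripper_width: 27.8
gripper_force: 40.0
```

```bash
python3 - <<'E'
from h import *
s=sensors.state(); print(s['ee_pos'],s['ee_rot'],s['force'],s['torque'],s['qpos'][5])
t=viewer.grab_frame('top')
for n,z in dict(jaw_face=45,tin_mid=62).items(): print(n,[(np.round(r['location'],1),round(r['score'],2)) for r in viewer.pinpoint(n,t)[:2]])
E
```

```text
[479.09297912  73.74118074  50.84741426] [1.79941214e+02 5.49358341e-02 9.33527236e+00] [-3.21873607 -2.57914291  6.28558345] [-0.6051784   0.59165176 -0.1064164 ] 88.159065573899
jaw_face [(array([182.4, 243.2]), 0.53)]
tin_mid [(array([154.1, 235.7]), 0.82)]
```

>>> {"op": "step_arm", "data": {
  "plan": [0, 0, 0, 0, 0, -0.06, 0, 0, 0, 0, 0, -0.06, 0, 0, 0, 0, 0, -0.06, 0, 0, 0, 0, 0, -0.06, 0, 0, 0, 0, 0, -0.06]
}}

```text
time_s: 11.6
ee_pos: [479.5, 73.5, 50.9]
ee_rot: [179.9, 0.0, 26.5]
force: [-2.3, -3.7, 5.2]
gripper_width: 27.6
gripper_force: 40.0
```

>>> {"op": "step_arm", "data": {
  "plan": [0, 0, 0, 0, 0, -0.06, 0, 0, 0, 0, 0, -0.06, 0, 0, 0, 0, 0, -0.06, 0, 0, 0, 0, 0, -0.06, 0, 0, 0, 0, 0, -0.06]
}}

```text
time_s: 12.02
ee_pos: [478.6, 73.8, 50.8]
ee_rot: [-180.0, 0.1, 43.7]
force: [-4.2, -1.8, 7.4]
gripper_width: 27.8
gripper_force: 40.0
```

```bash
python3 - <<'E'
from h import *
s=sensors.state(); print(s['ee_pos'],s['ee_rot'],s['force'],s['torque'],s['qpos'][5])
t=viewer.grab_frame('top')
for n,z in dict(jaw_face=45,tin_mid=62).items(): print(n,[(np.round(r['location'],1),round(r['score'],2)) for r in viewer.pinpoint(n,t)[:2]])
E
```

```text
[478.61739256  73.80952848  50.83754794] [-1.79965381e+02  1.10278877e-01  4.36849925e+01] [-4.16775531 -1.835206    7.39975117] [-0.46445725  0.74243081 -0.14806889] 53.78483556890791
jaw_face [(array([176.5, 244.4]), 0.43)]
tin_mid [(array([151.5, 236.6]), 0.83)]
```

>>> {"op": "step_arm", "data": {
  "plan": [0, 0, 0, 0, 0, -0.04, 0, 0, 0, 0, 0, -0.04, 0, 0, 0, 0, 0, -0.04, 0, 0, 0, 0, 0, -0.04, 0, 0, 0, 0, 0, -0.04]
}}

```text
time_s: 12.58
ee_pos: [478.6, 73.7, 50.8]
ee_rot: [-180.0, 0.1, 55.1]
force: [-4.5, -2.7, 7.6]
gripper_width: 27.7
gripper_force: 40.0
```

```bash
python3 - <<'E'
from h import *
s=sensors.state(); print(s['ee_pos'],s['ee_rot'],s['force'],s['torque'],s['qpos'][5])
t=viewer.grab_frame('top')
for n,z in dict(jaw_face=45,tin_mid=62).items(): print(n,[(np.round(r['location'],1),round(r['score'],2)) for r in viewer.pinpoint(n,t)[:2]])
E
```

```text
[478.63769341  73.7272314   50.84507178] [-1.79958102e+02  1.09627680e-01  5.51077608e+01] [-4.48717889 -2.71081417  7.59954489] [-0.5843227   0.69663736 -0.11665006] 42.37868635580779
jaw_face [(array([170.9, 240.8]), 0.63)]
tin_mid [(array([153.2, 236. ]), 0.61)]
```

>>> {"op": "step_arm", "data": {
  "plan": [0, 0, 0, 0, 0, -0.03, 0, 0, 0, 0, 0, -0.03, 0, 0, 0, 0, 0, 0]
}}

```text
time_s: 12.98
ee_pos: [478.8, 73.7, 50.8]
ee_rot: [-180.0, 0.1, 58.5]
force: [-3.3, -2.8, 8.0]
gripper_width: 27.9
gripper_force: 40.0
```

```bash
python3 - <<'E'
from h import *
s=sensors.state(); print(s['ee_pos'],s['ee_rot'],s['force'],s['torque'],s['qpos'][5])
t=viewer.grab_frame('top')
for n,z in dict(jaw_face=45,tin_mid=62).items(): print(n,[(np.round(r['location'],1),round(r['score'],2)) for r in viewer.pinpoint(n,t)[:2]])
E
```

```text
[478.80038315  73.65148798  50.83257073] [-1.79970919e+02  1.03662484e-01  5.85023842e+01] [-3.30154869 -2.82827504  8.01160523] [-0.59720525  0.69179186 -0.03347898] 38.98899622089491
jaw_face [(array([173.8, 242.9]), 0.47)]
tin_mid [(array([151.9, 236.5]), 0.75), (array([357.6, 278.2]), 0.7)]
```

>>> {"op": "step_arm", "data": {
  "plan": [0, 0, 0, 0, 0, -0.03, 0, 0, 0, 0, 0, -0.03, 0, 0, 0, 0, 0, 0]
}}

```text
time_s: 13.38
ee_pos: [478.9, 73.5, 50.8]
ee_rot: [-180.0, 0.1, 61.9]
force: [-3.2, -4.7, 7.2]
gripper_width: 27.9
gripper_force: 40.0
```

```bash
python3 -c "
from h import *
s=sensors.state(); print(s['ee_rot'],s['force'],s['torque'],s['qpos'][5])"
```

```text
[-1.79987194e+02  1.11131571e-01  6.19427676e+01] [-3.17601844 -4.71019328  7.23725313] [-0.78541628  0.64067429 -0.10659197] 35.55969052673886
```

>>> {"op": "step_arm", "data": {
  "plan": [0, 0, 0, 0, 0, -0.03, 0, 0, 0, 0, 0, 0]
}}

```text
time_s: 13.55
ee_pos: [479.0, 73.4, 50.8]
ee_rot: [-180.0, 0.1, 63.7]
force: [-3.5, -4.1, 6.4]
gripper_width: 27.7
gripper_force: 40.0
```

```bash
python3 -c "
from h import *
s=sensors.state(); print(s['ee_rot'],s['force'],s['torque'],s['qpos'][5])"
```

```text
[-1.79992645e+02  1.07110871e-01  6.36521428e+01] [-3.48230742 -4.10488275  6.37372495] [-0.75797556  0.59182448 -0.05632976] 33.85003104878285
```

>>> {"op": "step_arm", "data": {
  "plan": [0, 0, 0, 0, 0, -0.03, 0, 0, 0, 0, 0, 0]
}}

```text
time_s: 13.72
ee_pos: [479.0, 73.4, 50.9]
ee_rot: [-180.0, 0.1, 65.4]
force: [-3.2, -2.8, 6.6]
gripper_width: 28.0
gripper_force: 40.0
```

```bash
python3 -c "
from h import *
s=sensors.state(); print(s['ee_rot'],s['force'],s['torque'],s['qpos'][5])"
```

```text
[-1.79986389e+02  1.06089647e-01  6.53597691e+01] [-3.17878008 -2.77992486  6.61559043] [-0.81418034  0.61161609 -0.12155154] 32.135895288165614
```

>>> {"op": "step_arm", "data": {
  "plan": [0, 0, 0, 0, 0, -0.03, 0, 0, 0, 0, 0, 0]
}}

```text
time_s: 13.88
ee_pos: [478.9, 73.5, 50.8]
ee_rot: [-180.0, 0.1, 67.1]
force: [-2.5, -3.7, 6.7]
gripper_width: 27.9
gripper_force: 40.0
```

```bash
python3 - <<'E'
from h import *
s=sensors.state(); print(s['ee_pos'],s['ee_rot'],s['force'],s['torque'],s['qpos'][5])
f=viewer.grab_frame('top'); 
i=cv2.resize(f['img'][190:320,100:300],(800,520),interpolation=cv2.INTER_CUBIC); cv2.imwrite('pics/t5.png',i[:,:,::-1])
E
```

```text
[478.88432696  73.47410709  50.81494448] [-1.79968154e+02  1.04575581e-01  6.70759772e+01] [-2.47847969 -3.66149488  6.69574565] [-0.71828048  0.62418864 -0.13065338] 30.41350446586606
```

View pics/t5.png

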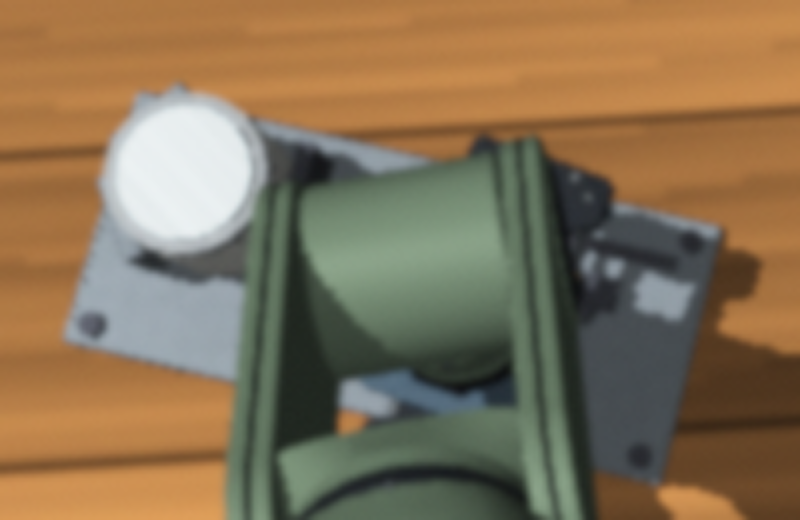

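>>> {"op": "step_arm", "data": {
  "plan": [0, 0, 0, 0, 0, -0.03, 0, 0, 0, 0, 0, 0]
}}

```text
time_s: 14.1
ee_pos: [478.9, 73.3, 50.8]
ee_rot: [-180.0, 0.1, 68.7]
force: [-2.7, -6.0, 7.0]
gripper_width: 27.7
gripper_force: 40.0
```

```bash
python3 -c "
from h import *
s=sensors.state(); print(s['ee_rot'],s['force'],s['torque'],s['qpos'][5])"
```

```text
[-1.79955470e+02  1.03913569e-01  6.86855652e+01] [-2.67072821 -5.96650628  6.99634864] [-1.09972179  0.65514993 -0.74966375] 28.781732114763656
```

>>> {"op": "step_arm", "data": {
  "plan": [0, 0, 0, 0, 0, -0.03, 0, 0, 0, 0, 0, 0]
}}

```text
time_s: 14.27
ee_pos: [478.9, 73.3, 50.9]
ee_rot: [-179.9, 0.1, 70.2]
force: [-1.7, -5.7, 7.2]
gripper_width: 28.1
gripper_force: 40.2
```

```bash
python3 - <<'E'
from h import *
s=sensors.state(); print(s['ee_pos'],s['ee_rot'],s['force'],s['torque'],s['qpos'][5])
f=viewer.grab_frame('wrist'); save(f,'w6.png')
for n,z in dict(jaw_face=45,tin_mid=62,rack=31).items(): print(n,[(np.round(r['location'],1),round(r['score'],2),onz(f,r['location'],z)) for r in viewer.pinpoint(n,f)[:2]])
E
```

```text
[478.91593354  73.29712156  50.85369827] [-1.79942115e+02  7.71061358e-02  7.02333309e+01] [-1.74528799 -5.65046005  7.21178789] [-1.29460351  0.67002176 -1.4774066 ] 27.180254060785476
jaw_face []
tin_mid []
rack [(array([326.6, 187.1]), 0.92, array([516.71824232, 105.79524016,  31.        ]))]
```

View pics/w6.png

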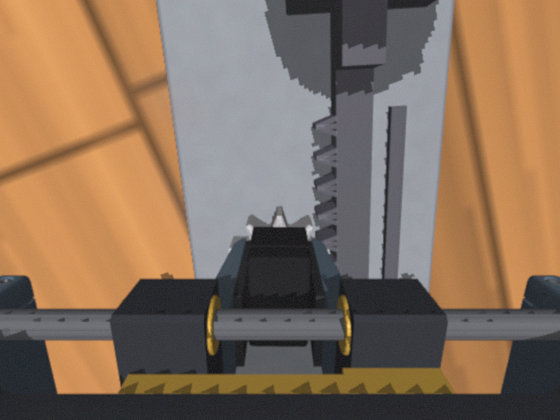

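>>> {"op": "step_arm", "data": {
  "plan": [0, 0, 0, 0, 0, 0.025, 0, 0, 0, 0, 0, 0.025, 0, 0, 0, 0, 0, 0, 0, 0, 0, 0, 0, 0]
}}

```text
time_s: 14.8
ee_pos: [478.8, 73.6, 50.8]
ee_rot: [-180.0, 0.1, 67.6]
force: [-3.4, -4.1, 7.1]
gripper_width: 27.8
gripper_force: 40.0
```

```bash
python3 -c "
from h import *
s=sensors.state(); print(s['ee_rot'],s['force'],s['torque'],s['qpos'][5])"
```

```text
[-1.79954956e+02  9.87937800e-02  6.75817911e+01] [-3.43711662 -4.14099789  7.0706013 ] [-0.70313048  0.62130337 -0.18247852] 29.901681185539214
```

>>> {"op": "step_arm", "data": {
  "plan": [0, 0, 0, 0, 0, 0, 0, 0, 0, 0, 0, 0, 0, 0, 0, 0, 0, 0, 0, 0, 0, 0, 0, 0, 0, 0, 0, 0, 0, 0],
  "hand": 4.2
}}

```text
time_s: 15.22
ee_pos: [479.8, 74.5, 49.9]
ee_rot: [180.0, -0.0, 67.6]
force: [0.0, 0.9, 0.4]
gripper_width: 41.7
gripper_force: 0.0
```

>>> {"op": "step_arm", "data": {
  "plan": [0, 0, -0.5, 0, 0, 0, 0, 0, -1.0, 0, 0, 0, 0, 0, -1.5, 0, 0, 0, 0, 0, -2, 0, 0, 0, 0, 0, -2, 0, 0, 0]
}}

```text
time_s: 15.63
ee_pos: [479.3, 74.4, 120.7]
ee_rot: [-180.0, 0.0, 67.6]
force: [0.6, -0.2, -0.4]
gripper_width: 42.1
gripper_force: 0.0
```

>>> {"op": "step_arm", "data": {
  "plan": [0, 0, -3, 0, 0, 0, 0, 0, -3, 0, 0, 0, 0, 0, -2, 0, 0, 0, -3, 0, 0, 0, 0, 0, -3, 0, 0, 0, 0, 0]
}}

```text
time_s: 16.05
ee_pos: [457.8, 19.1, 201.8]
ee_rot: [179.8, -0.1, 67.8]
force: [0.6, -1.1, -0.5]
gripper_width: 42.1
gripper_force: 0.0
```

```bash
python3 - <<'E'
from h import *
f=viewer.grab_frame('wrist'); save(f,'w7.png')
a=np.radians(-16.57);X=np.array([np.cos(a),np.sin(a)]);Y=np.array([-X[1],X[0]]);S=np.array([478.8,74])
for n,z in dict(jaw_face=45,tin_mid=62,rack=31,pinion_mid=43).items():
  for r in viewer.pinpoint(n,f)[:1]:
    d=onz(f,r['location'],z)[:2]-S; print(n,np.round(r['location'],1),round(r['score'],2),d@X,d@Y)
for c in ['scene']:
  f=viewer.grab_frame(c)
  for n,z in dict(jaw_face=45,tin_mid=62,rack=31,pinion_mid=43).items():
   for r in viewer.pinpoint(n,f)[:1]:
    d=onz(f,r['location'],z)[:2]-S; print(n,np.round(r['location'],1),round(r['score'],2),d@X,d@Y)
i=cv2.resize(f['img'][170:330,310:470],(600,600),interpolation=cv2.INTER_CUBIC); cv2.imwrite('pics/s8.png',i[:,:,::-1])
E
```

```text
jaw_face [347.9 376.2] 0.43 52.55353748705569 -269.0593139721298
rack [304.   83.4] 0.83 28.46772136419862 41.17723846581274
pinion_mid [274.4 137. ] 0.69 -2.247811347774816 -1.6302902031740338
jaw_face [403.9 264.1] 0.58 38.458534558122565 134.61205248189262
tin_mid [420.7 273. ] 0.87 46.72659598777246 175.11018028428595
rack [374.6 238.6] 0.63 19.354584496835216 44.56304821012376
pinion_mid [367.6 220.7] 0.65 2.5505396811413665 5.325881635995801
```

View pics/s8.png

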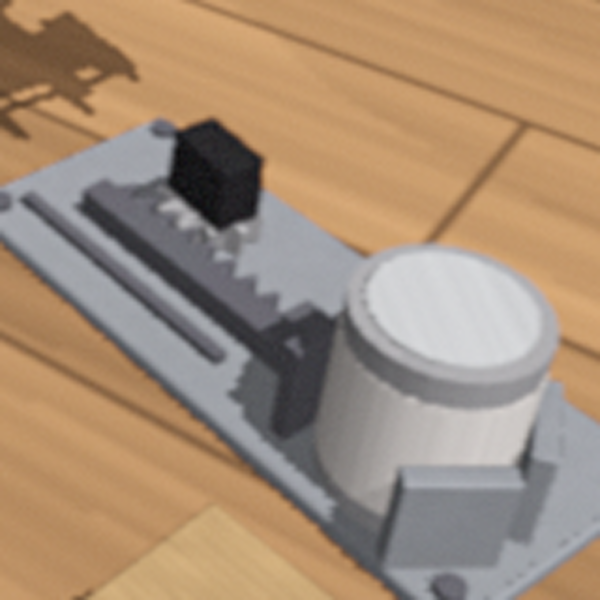

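View pics/w7.png

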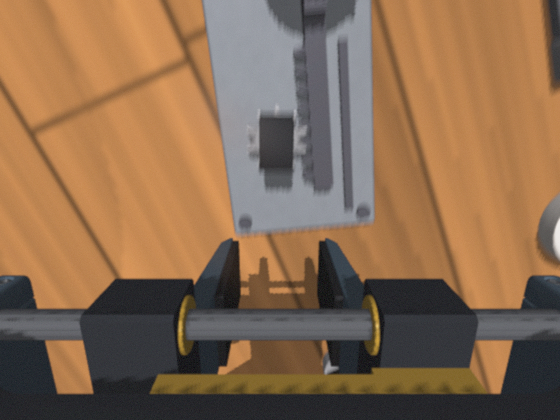

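The first picture (s8) shows the pinion seated in mesh (about 215,190) and the tin upright between the jaw (305,370) and the V stop (460,510). In the wrist view the pinion is meshed at (277,140) and the gripper is clear of it.

```bash
python3 -c "
from h import *
print(env.job_done())"
```

```text
the job is handed in; nothing more can be done
None
```

The pinion is back on the spindle, home and in mesh, and I wound the jaw until the tin was clamped upright in the V stop. I then let go and handed the job in; it returned no verdict.

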